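# Load the sprung cartridge into the test fixture

## Robot

A 6-joint arm with a two-finger parallel gripper is mounted at the origin on the work surface. World frame = base frame: x ahead of the robot, y to its left, z up, the work surface at z = 0. Lengths are in m, angles in degrees, forces in N, time in s.
With the tool pointing down it reaches from about 0.35 to 0.975 m from the base axis. Payload 4.9 kg.
Tool frame: the origin (TCP) lies on the centre line of the jaws, within the pads' length; the fingertips stand finger_overhang ahead of it and the grasp point (between the pads) lies 11 mm behind it (finger_overhang is the distance from the TCP to the fingertips, in m); z points along the fingers, y is the line along which they close (so a half turn about z gives the same grasp; the last joint's range is limited). The gripper opens to 85 mm and grips with 20 to 120 N. Pads are 22 mm wide; open, the fingers measure 114 mm over their backs; the gripper's body (76 mm by 85 mm) begins 54 mm behind the grasp point. The pads swing forward as they close: fully open they stand 13 mm farther back than shut.
Start: joints at [-80.902, 3.019, 92.412, -0, 84.569, -6.818], TCP at [0.171, -0.601, 0.239] pointing down, gripper open.
Joint ranges: [-172.51, 172.51], [-57.92, 126.97], [3.15, 148.05], [-58.71, 238.71], [5.1, 150.11], [-179.66, 179.66]. Speed limits (degrees/s): [147.25, 147.25, 180, 180, 180, 180].

## Interface

Orientations are given as a 3x3 rotation matrix whose columns are the frame's x, y, z axes.
In Python, from rig import * gives the robot as it stands.
- The arm moves only by the tool send_rows, never from a script. Its argument "motion" is a list of rows, each an object with "dp": the shift along the world's x, y, z in units of 25 mm (1.0 is 25 mm), a list of three; "turn": the turn, a rotation vector about the world's x, y, z in units of 6 degrees (1.0 is 6 degrees), a list of three; "jaw": the finger opening in mm, from 0 to 85.4. A call has 1 to 12 rows; each row shifts and turns the commanded pose from where the row before left it; what a row does not reach is not made up. A row lasts 1/12 s, in which the tool goes at most 41.7 mm and 7.16 degrees, less where a joint would pass 70% of its speed; a pose out of reach is approached as far as the arm can. A call is refused whole if a number of a shift passes 1 or a number of a turn 1, either way. A call with a gripper value outside its range is refused whole. The fingers move at their own pace and stop on an object; "newtons" is the grip in N (left out, the last holds). Time passes only in rows, so rows that do not move let the fingers close. It gives the time, the measured TCP pose, the force, the opening and the grip force at its end, in the units of the state.
- observe(): the state, without advancing time (a new reading comes with each control period).
- camera(name): name is "side" or "top" or "wrist"; returns a dict with "image" (400x640x3 uint8, red, green, blue), "range_z" (400x640 float32, m along the optical axis (not along the pixel's ray), 0 where there is no reading), "fx", "fy", "cx", "cy" (pixels), "rvec" (rotation vector, rad) and "tvec" (3), from world to camera coordinates, as OpenCV has them. Camera axes: x right, y down, z forward; pixel columns grow to the right and rows downward; lengths in m; the calibration is good to about 2 mm. A picture is of the moment at which its call begins.
- sign_off(): hands the job in; it is judged then, once.
The state is a dict: "clock": time; "joint_pos": joint angles; "joint_vel": joint speeds; "joint_efforts": joint torques, N m; "eef_pos": TCP position; "orientation": TCP orientation; "ft_force": force on the tool from outside, world axes, zero at the start; "moment": the same for the moment, N m; "finger_gap": finger opening in m; "gripper_force": force on a finger pad.
Only numpy, scipy, OpenCV 4.12 (cv2) and the standard library are available. Lean on these libraries where they do the work, as an engineer would, in place of code of your own. Each camera call takes 0.05 s, during which the arm holds its last target. There are 200 camera calls.

## Task

Load the sprung orange cartridge lying on the black mat into the test fixture: with its brass plunger towards the tall blue cheek, squeeze it between the two cheeks and let it spring out, so that both of its noses sit in the cheeks' recesses and its body lies level on the steel rail, hard up against the low cheek. Be gentle: use little more force than the spring itself needs (never run the plunger hard to its end stop or jam the cartridge down on a cheek), do not shove the fixture, and leave the other things on the bench where they are.

Things in the scene. Friction and masses are not known exactly. Their poses are not given: they have to be found in the camera images.
- fixture: Test fixture screwed to the bench. Origin under the centre of its dark base plate, 110 x 240 x 15 mm (x, y, z), z up. On it stands a nest: two cheeks facing each other along y, 98 mm apart, and a rail between. The nest is clamped firmly anywhere within 12 mm either way along y of its nominal place; no pose here tells the setting: it must be felt (or seen).
- blue_nominal (a point): Nominal place (true one up to 12 mm off along y) of the recess mouth in the tall blue cheek, at x = 0, y = +49, z = 40 mm of the fixture; axes as the fixture's. The cheek is 50 mm wide, 14 thick; its flat inner face looks to -y and rises to z = 85 mm. The recess is square, 14 x 14 mm, 8 deep, blind, with a 4 mm 45-degree lead-in above it. A 26 mm dia knob stands 28 mm out behind the cheek.
- low_nominal (a point): Nominal place (off by the same as the blue one) of the recess mouth in the low aluminium cheek, at x = 0, y = -49, z = 40 mm of the fixture. Cheek 50 mm wide, 14 thick, inner face looks to +y, top at z = 50 mm; same recess and knob. The steel rail between the cheeks is 20 mm wide, top at z = 19 mm, and carries the cartridge with its axis at z = 40 mm.
- cartridge_center (a point): Point on the axis of both noses, half-way along the orange cartridge body (28 wide x, 80 long y, 32 high z mm, 0.2 to 0.33 kg), 21 mm above its underside; y along its length to the brass plunger, z up. Free length over both noses 114 mm: the plunger must be pushed in 16 to 21 mm to pass between the cheeks. Seated, body against the low cheek, it is pushed in 2 mm. Black band round the plunger end.
- plunger_tip (a point): Tip of the brass plunger (10 mm dia, round end, slippery), on the same axis: 68 mm from the body's centre (28 mm out of its end) when free, 66 when seated; it moves with the plunger. The spring resists with 5 N from the start, plus 0.4 N per mm pushed in; solid stop 21 mm in (13.4 N). It is damped (40 N per m/s).
- nose_tip (a point): Tip of the fixed steel nose (9 mm dia, round end, slippery), 6 mm out of the other end of the body, 46 mm from its centre, on the same axis. Axes as the cartridge's.
- mat: Black rubber mat 250 x 230 x 4 mm, fixed; origin at the centre of its underside. The cartridge lies flat on it, with y of the two within about 25 degrees.
- gauge: Bystander on the mat: steel gauge block 25 x 70 x 25 mm with a red dot; origin under its centre. Leave it.
- thumbscrew: Bystander on the mat: brass thumbscrew, head down, 28 mm dia, 30 mm high; origin under its centre. Leave it.
- screwdriver: Bystander: screwdriver lying on the bench. Leave it.
- spanner: Bystander: wrench lying on the bench. Leave it.
- label_roll: Bystander: white paper label roll 76 mm dia, 45 mm high, on the bench. Leave it.
- screw_tray: Bystander: red open tray 110 x 150 x 45 mm on the bench. Leave it.
- scanner: Bystander: hand scanner on its foot, 140 mm high. Leave it.
There are look-alikes about, which are no part of the job. There is more than one size of the part that bears cartridge_center; the job needs the middle-sized.

How it is judged:
By the outcome, as a careful person would: the job done as asked, in the order asked, and still so for the second after the job is handed in, with the robot touching nothing.
It also fails if it takes over 54 s, if anything falls off the work surface, if the arm or the gripper's body presses on something with over 40 N, if the wrist force passes 120 N, or if a joint passes its speed limit or range.

## Working session

There is one attempt and no reset: what is moved stays moved. The work goes in short steps, Python scripts to look and compute and a tool call to move; the robot and the scene stay as the last step left them, time stands still between calls to the robot, and variables do not carry over. Pictures are saved under pics/ and viewed, at most 10 in all, crops included, and the job is handed in when it is done.

Besides the shell and the picture viewer there is one more tool, called after "Request:" as name([rows], argument=value, ...), one row to a line, values as JSON. send_rows: Moves the arm, as the interface text tells. Its arguments: {"type":"object","properties":{"motion":{"type":"array"},"newtons":{"type":"number"}},"required":["motion"]}

```bash
ls; mkdir -p pics; cat > h.py <<'E'
from rig import *
import numpy as np, cv2
def cam(n):
    c=camera(n); c['R']=cv2.Rodrigues(np.array(c['rvec'],float))[0]; c['t']=np.array(c['tvec'],float).ravel(); return c
def save(c,f,crop=None,s=1):
    im=c['image'][...,::-1]
    if crop: im=im[crop[1]:crop[3],crop[0]:crop[2]]
    cv2.imwrite('pics/'+f,cv2.resize(im,None,fx=s,fy=s,interpolation=cv2.INTER_CUBIC))
def world(c,u,v,z=None):
    u=np.asarray(u,float);v=np.asarray(v,float)
    d=np.stack([(u-c['cx'])/c['fx'],(v-c['cy'])/c['fy'],np.ones_like(u)],-1)
    if z is None:
        return (d*c['range_z'][v.astype(int),u.astype(int)][...,None]-c['t'])@c['R']
    o=-c['R'].T@c['t']; w=d@c['R']; return o+w*((z-o[2])/w[...,2:3])
def pix(c,p):
    q=c['R']@np.array(p,float)+c['t']; return q[0]/q[2]*c['fx']+c['cx'],q[1]/q[2]*c['fy']+c['cy']
E
python3 - <<'E'
from h import *
s=observe(); print({k:np.round(v,3).tolist() for k,v in s.items()})
for n in('top','side'):
    c=cam(n); save(c,n+'0.png'); np.savez(n+'0.npz',**c); print(n,c['fx'],c['t'],(-c['R'].T@c['t']).round(3))
print([k for k in globals() if 'over' in k])
E
```

```text
pics
{'clock': 0.0, 'joint_pos': [-80.902, 3.055, 92.493, -0.001, 84.567, -6.819], 'joint_vel': [-0.101, 0.005, 0.012, 0.035, -0.035, 0.046], 'joint_efforts': [0.001, -39.367, -37.018, -0.0, 0.007, -0.0], 'eef_pos': [0.171, -0.6, 0.238], 'orientation': [[0.962, 0.274, -0.0], [0.274, -0.962, 0.002], [0.0, -0.002, -1.0]], 'ft_force': [-0.736, 0.022, -0.267], 'moment': [0.025, -0.033, -0.024], 'gripper_force': 0.0, 'finger_gap': 0.085}
top 404.6651462747203 [0.01717996 0.52161416 1.31354902] [ 0.251 -0.007  1.391]
side 464.2634357603547 [-0.51788214  0.10823714  1.17043644] [ 0.375 -0.845  0.892]
['finger_overhang']
```

View pics/top0.png

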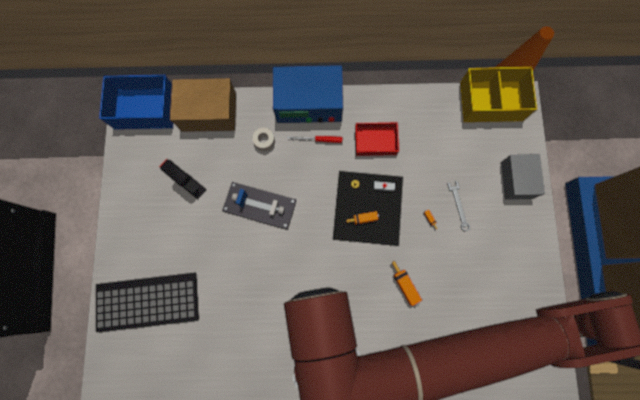

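View pics/side0.png

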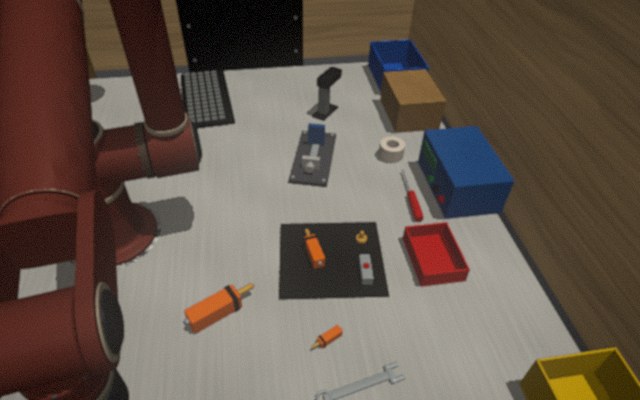

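Top view. Things that could be taken for the cartridge:
- mid-sized orange on the mat (363,217), brass end to the left
- large orange on the bench (408,288)
- small orange (430,218)
- the cone (540,40)

The one on the mat fits the description. The fixture is at (259,205), with its blue cheek at (240,197). In the side view the cartridge is at (315,250) and the fixture at (313,157). Next I measure these and check the choice in a crop.

```bash
cat > m.py <<'E'
from h import *
def ld(n): 
    d=np.load(n); return {k:d[k] for k in d}
c=ld('top0.npz'); s=ld('side0.npz')
print('overhang',finger_overhang)
def rect(c,mask,z,box):
    m=np.zeros_like(mask,np.uint8); x0,y0,x1,y1=box; m[y0:y1,x0:x1]=mask[y0:y1,x0:x1]
    v,u=np.nonzero(m); p=world(c,u,v,z)[:,:2]
    r=cv2.minAreaRect((p*1000).astype(np.float32)); return p,r
for n,cc,box,fb in(('top',c,(335,195,403,240),(215,175,302,232)),('side',s,(285,225,345,285),(285,120,345,190))):
    h=cv2.cvtColor(cc['image'],cv2.COLOR_RGB2HSV); H,S,V=h[...,0],h[...,1],h[...,2]
    p,r=rect(cc,(H<14)&(S>150)&(V>90),.036,box); print(n,'orange',r,len(p))
    p,r=rect(cc,(H>=15)&(H<28)&(S>90)&(V>60),.025,box); print(n,'brass',r,p.mean(0).round(4),len(p))
    p,r=rect(cc,(H>95)&(H<125)&(S>120)&(V>50),.085,fb); print(n,'blue',r,len(p))
    g=cc['image'].max(-1)
    p,r=rect(cc,(g<100),.015,fb); print(n,'plate',r,len(p))
im=np.hstack([cv2.resize(x['image'][b[1]:b[3],b[0]:b[2]],(390,300),interpolation=cv2.INTER_CUBIC) for x,b in((c,(330,175,408,235)),(c,(218,175,296,235)))])
cv2.imwrite('pics/crop1.png',im[...,::-1])
E
python3 m.py
```

```text
overhang 0.008
top orange ((484.0135192871094, -153.12930297851562), (29.203794479370117, 68.15408325195312), 34.65016174316406) 9
top brass ((492.1811218261719, -129.39117431640625), (33.15668487548828, 111.1597671508789), 9.444453239440918) [ 0.4931 -0.1354] 224
top blue ((555.83837890625, 274.01593017578125), (25.58646011352539, 56.32427978515625), 74.79422760009766) 97
top plate ((542.1026000976562, 225.48904418945312), (238.54627990722656, 111.13919830322266), 72.82276916503906) 1655
side orange ((492.6492919921875, -152.37387084960938), (33.65290832519531, 100.67660522460938), 7.2991228103637695) 394
side brass ((482.93609619140625, -81.35905456542969), (12.823663711547852, 22.147907257080078), 12.331624031066895) [ 0.4832 -0.0814] 37
side blue ((560.7543334960938, 276.0181579589844), (7.7869744300842285, 35.75221252441406), 68.62960815429688) 19
side plate ((553.8494873046875, 250.228759765625), (317.16015625, 108.0867919921875), 73.15311431884766) 1757
```

View pics/crop1.png

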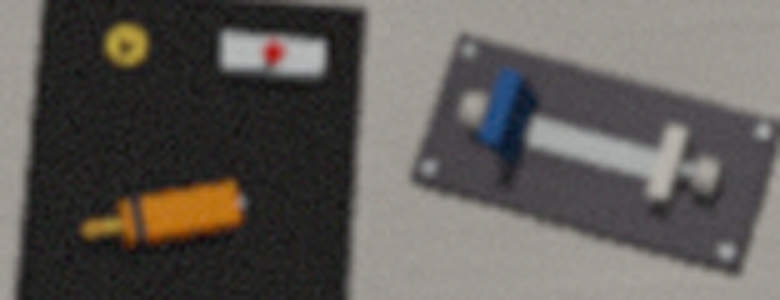

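The crop confirms it: orange body, black band at the plunger end, brass plunger to the left (100,228), steel nose to the right (243,203). In the fixture crop, the blue cheek is on the left and the low cheek on the right.

- **Cartridge:** about (0.494, -0.139), yaw about +9.4°.
- **Fixture:** about (0.542, 0.2255), yaw about -17.2°.

Moving over the cartridge.

Request:
send_rows([
  {"dp":[0.65,0.92,0],"turn":[0,0,0.7],"jaw":85},
  {"dp":[0.65,0.92,0],"turn":[0,0,0.7],"jaw":85},
  {"dp":[0.65,0.92,0],"turn":[0,0,0.7],"jaw":85},
  {"dp":[0.65,0.92,0],"turn":[0,0,0.7],"jaw":85},
  {"dp":[0.65,0.92,0],"turn":[0,0,0.7],"jaw":85},
  {"dp":[0.65,0.92,0],"turn":[0,0,0.7],"jaw":85},
  {"dp":[0.65,0.92,0],"turn":[0,0,0.7],"jaw":85},
  {"dp":[0.65,0.92,0],"turn":[0,0,0.7],"jaw":85},
  {"dp":[0.65,0.92,0],"turn":[0,0,0.7],"jaw":85},
  {"dp":[0.65,0.92,0],"turn":[0,0,0.7],"jaw":85},
])

```text
clock: 0.93
eef_pos: [0.3343, -0.3695, 0.2388]
orientation: [[0.528, 0.849, -0.0], [0.849, -0.528, 0.001], [0.0, -0.001, -1.0]]
ft_force: [0.8, -0.3, -0.3]
finger_gap: 0.085
gripper_force: 0.0
```

Request:
send_rows([
  {"dp":[0.65,0.92,0],"turn":[0,0,0.7],"jaw":85},
  {"dp":[0.65,0.92,0],"turn":[0,0,0.7],"jaw":85},
  {"dp":[0.65,0.92,0],"turn":[0,0,0.7],"jaw":85},
  {"dp":[0.65,0.92,0],"turn":[0,0,0.7],"jaw":85},
  {"dp":[0.65,0.92,0],"turn":[0,0,0.7],"jaw":85},
  {"dp":[0.65,0.92,0],"turn":[0,0,0.7],"jaw":85},
  {"dp":[0.65,0.92,0],"turn":[0,0,0.7],"jaw":85},
  {"dp":[0.65,0.92,0],"turn":[0,0,0.7],"jaw":85},
  {"dp":[0.65,0.92,0],"turn":[0,0,0.7],"jaw":85},
  {"dp":[0.65,0.92,0],"turn":[0,0,0.7],"jaw":85},
  {"dp":[0,0,0],"turn":[0,0,0],"jaw":85},
  {"dp":[0,0,0],"turn":[0,0,0],"jaw":85},
])

```text
clock: 1.93
eef_pos: [0.4965, -0.14, 0.2387]
orientation: [[-0.174, 0.985, -0.001], [0.985, 0.174, 0.0], [0.0, -0.001, -1.0]]
ft_force: [0.5, 0.5, 0.4]
finger_gap: 0.0851
gripper_force: 0.0
```

```bash
python3 - <<'E'
from h import *
s=observe(); print(s['clock'],s['eef_pos'],np.round(s['orientation'],3).tolist(),s['ft_force'])
c=cam('wrist'); save(c,'w1.png'); np.savez('w1.npz',**c); print((-c['R'].T@c['t']).round(3),c['R'].round(2).tolist(),c['fx'])
print(pix(c,(0.494,-.139,.036)))
E
```

```text
1.9333 [ 0.49647868 -0.1400135   0.23868982] [[-0.174, 0.985, -0.001], [0.985, 0.174, 0.0], [0.0, -0.001, -1.0]] [0.50111983 0.49531767 0.40898306]
[ 0.484 -0.063  0.373] [[0.98, 0.17, -0.0], [0.17, -0.94, 0.3], [0.05, -0.3, -0.95]] 284.75754465129296
(np.float64(319.27942697757203), np.float64(173.20324853853617))
```

View pics/w1.png

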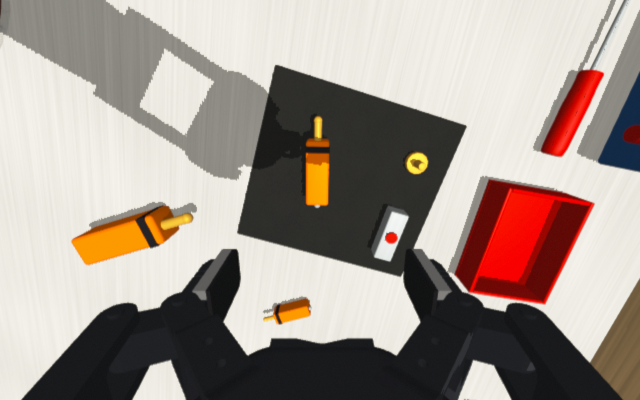

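Wrist view: cartridge at (317,172), plunger up at (318,125), nose at (317,206). The gauge is at (390,235) and the thumbscrew at (417,162), both clear. Measuring the exact pose.

```bash
python3 - <<'E'
from m import ld
from h import *
c=ld('w1.npz'); h=cv2.cvtColor(c['image'],cv2.COLOR_RGB2HSV); H,S,V=h[...,0],h[...,1],h[...,2]
m=np.zeros(H.shape,bool); m[105:215,295:340]=1
o=m&(S>120)&(V>40); v,u=np.nonzero(o); P=world(c,u,v)
ok=(P[:,2]>.033); T=P[ok]; print('top z',np.median(T[:,2]),len(T))
r=cv2.minAreaRect((T[:,:2]*1000).astype(np.float32)); print('top rect',r)
T2=world(c,u[ok],v[ok],.036)[:,:2]; print('plane rect',cv2.minAreaRect((T2*1000).astype(np.float32)))
b=m&(v.max()>0); vv,uu=np.nonzero(o&(np.arange(400)[:,None]<138)); B=world(c,uu,vv,.028)[:,:2]
print('plunger mean',B.mean(0),'tip', world(c,np.array([uu[vv.argmin()]]),np.array([vv.min()]),.025), len(B))
E
```

```text
overhang 0.008
top orange ((484.0135192871094, -153.12930297851562), (29.203794479370117, 68.15408325195312), 34.65016174316406) 9
top brass ((492.1811218261719, -129.39117431640625), (33.15668487548828, 111.1597671508789), 9.444453239440918) [ 0.4931 -0.1354] 224
top blue ((555.83837890625, 274.01593017578125), (25.58646011352539, 56.32427978515625), 74.79422760009766) 97
top plate ((542.1026000976562, 225.48904418945312), (238.54627990722656, 111.13919830322266), 72.82276916503906) 1655
side orange ((492.6492919921875, -152.37387084960938), (33.65290832519531, 100.67660522460938), 7.2991228103637695) 394
side brass ((482.93609619140625, -81.35905456542969), (12.823663711547852, 22.147907257080078), 12.331624031066895) [ 0.4832 -0.0814] 37
side blue ((560.7543334960938, 276.0181579589844), (7.7869744300842285, 35.75221252441406), 68.62960815429688) 19
side plate ((553.8494873046875, 250.228759765625), (317.16015625, 108.0867919921875), 73.15311431884766) 1757
top z 0.03591476968518642 1355
top rect ((488.77423095703125, -122.17486572265625), (27.368131637573242, 118.23301696777344), 9.052950859069824)
plane rect ((491.7406005859375, -140.40206909179688), (27.226703643798828, 79.24398040771484), 9.061203956604004)
plunger mean [ 0.48276804 -0.08580534] tip [[ 0.4775859 -0.0746146  0.025    ]] 190
```

Request:
send_rows([
  {"dp":[-0.19,0,-0.7],"turn":[0,0,-0.16],"jaw":62},
  {"dp":[0,0,-1],"turn":[0,0,0],"jaw":62},
  {"dp":[0,0,-1],"turn":[0,0,0],"jaw":62},
  {"dp":[0,0,-1],"turn":[0,0,0],"jaw":62},
  {"dp":[0,0,-1],"turn":[0,0,0],"jaw":62},
  {"dp":[0,0,-1],"turn":[0,0,0],"jaw":62},
  {"dp":[0,0,-1],"turn":[0,0,0],"jaw":62},
  {"dp":[0,0,-1],"turn":[0,0,0],"jaw":62},
  {"dp":[0,0,-0.6],"turn":[0,0,0],"jaw":62},
  {"dp":[0,0,-0.5],"turn":[0,0,0],"jaw":62},
  {"dp":[0,0,0],"turn":[0,0,0],"jaw":62},
  {"dp":[0,0,0],"turn":[0,0,0],"jaw":62},
], newtons=50)

```text
clock: 2.98
eef_pos: [0.4911, -0.1416, 0.0191]
orientation: [[-0.154, 0.988, -0.001], [0.988, 0.154, 0.0], [0.0, -0.001, -1.0]]
ft_force: [-0.4, -0.2, 0.7]
finger_gap: 0.0622
gripper_force: 0.0
```

Request:
send_rows([
  {"dp":[0,0,0],"turn":[0,0,0],"jaw":20},
  {"dp":[0,0,0],"turn":[0,0,0],"jaw":20},
  {"dp":[0,0,0],"turn":[0,0,0],"jaw":20},
  {"dp":[0,0,0],"turn":[0,0,0],"jaw":20},
  {"dp":[0,0,0],"turn":[0,0,0],"jaw":20},
  {"dp":[0,0,0],"turn":[0,0,0],"jaw":20},
  {"dp":[0,0,0],"turn":[0,0,0],"jaw":20},
  {"dp":[0,0,0],"turn":[0,0,0],"jaw":20},
])

```text
clock: 3.65
eef_pos: [0.4929, -0.1417, 0.021]
orientation: [[-0.156, 0.988, 0.002], [0.988, 0.156, -0.001], [-0.002, 0.002, -1.0]]
ft_force: [0.1, -0.5, 6.6]
finger_gap: 0.0269
gripper_force: 51.2
```

Request:
send_rows([
  {"dp":[0,0,0.3],"turn":[0,0,0],"jaw":20},
  {"dp":[0,0,0.7],"turn":[0,0,0],"jaw":20},
  {"dp":[0,0,1],"turn":[0,0,0],"jaw":20},
  {"dp":[0,0,1],"turn":[0,0,0],"jaw":20},
  {"dp":[0,0,1],"turn":[0,0,0],"jaw":20},
  {"dp":[0,0,1],"turn":[0,0,0],"jaw":20},
  {"dp":[0,0,0.5],"turn":[0,0,0],"jaw":20},
  {"dp":[0,0,0],"turn":[0,0,0],"jaw":20},
  {"dp":[0,0,0],"turn":[0,0,0],"jaw":20},
  {"dp":[0,0,0],"turn":[0,0,0],"jaw":20},
])

```text
clock: 4.48
eef_pos: [0.4904, -0.1404, 0.1546]
orientation: [[-0.156, 0.988, -0.003], [0.988, 0.156, 0.001], [0.002, -0.003, -1.0]]
ft_force: [0.7, -0.9, -2.5]
finger_gap: 0.0271
gripper_force: 50.2
```

```bash
python3 - <<'E'
from h import *
s=observe(); print(s['clock'],s['eef_pos'],np.round(s['orientation'],4).tolist(),s['ft_force'],s['moment'])
c=cam('wrist'); save(c,'w2.png'); np.savez('w2.npz',**c)
E
```

```text
4.4833 [ 0.49042384 -0.14043536  0.15458849] [[-0.1557, 0.9878, -0.0033], [0.9878, 0.1557, 0.0015], [0.002, -0.003, -1.0]] [ 0.66573548 -0.86191637 -2.47751166] [-0.02830464  0.03428716 -0.03018279]
```

View pics/w2.png

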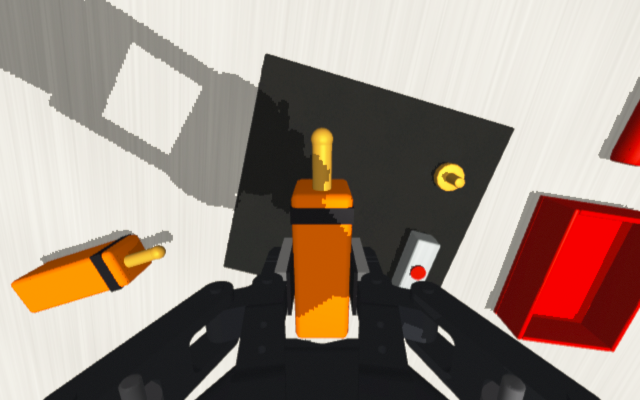

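Wrist view: cartridge held square between the pads, body (322,260), plunger tip (322,137). Carrying it to hover over the fixture.

Request:
send_rows([
  {"dp":[0.1,0.5,0.2],"turn":[0,0,-0.3],"jaw":20},
  {"dp":[0.1,0.9,0.2],"turn":[0,0,-0.3],"jaw":20},
  {"dp":[0.1,0.9,0.2],"turn":[0,0,-0.3],"jaw":20},
  {"dp":[0.1,0.9,0.2],"turn":[0,0,-0.3],"jaw":20},
  {"dp":[0.1,0.9,0.2],"turn":[0,0,-0.3],"jaw":20},
  {"dp":[0.1,0.9,0.2],"turn":[0,0,-0.3],"jaw":20},
  {"dp":[0.1,0.9,0.2],"turn":[0,0,-0.3],"jaw":20},
  {"dp":[0.1,0.9,0.2],"turn":[0,0,-0.3],"jaw":20},
  {"dp":[0.1,0.9,0.2],"turn":[0,0,-0.3],"jaw":20},
  {"dp":[0.1,0.9,0],"turn":[0,0,-0.3],"jaw":20},
  {"dp":[0.1,0.9,0],"turn":[0,0,-0.3],"jaw":20},
  {"dp":[0.1,0.9,0],"turn":[0,0,-0.3],"jaw":20},
])

```text
clock: 5.53
eef_pos: [0.5206, 0.12, 0.1995]
orientation: [[0.22, 0.975, -0.004], [0.975, -0.22, -0.0], [-0.001, -0.004, -1.0]]
ft_force: [0.8, 0.1, -3.0]
finger_gap: 0.0271
gripper_force: 50.1
```

Request:
send_rows([
  {"dp":[0.1,0.9,0],"turn":[0,0,-0.4],"jaw":20},
  {"dp":[0.05,0.9,0],"turn":[0,0,-0.36],"jaw":20},
  {"dp":[0,0.24,0],"turn":[0,0,0],"jaw":20},
  {"dp":[0,0,0],"turn":[0,0,0],"jaw":20},
  {"dp":[0,0,0],"turn":[0,0,0],"jaw":20},
  {"dp":[0,0,0],"turn":[0,0,0],"jaw":20},
])

```text
clock: 6.03
eef_pos: [0.525, 0.169, 0.2008]
orientation: [[0.296, 0.955, -0.002], [0.955, -0.296, -0.001], [-0.001, -0.001, -1.0]]
ft_force: [-0.1, 0.0, -2.1]
finger_gap: 0.0267
gripper_force: 50.1
```

```bash
python3 - <<'E'
from h import *
s=observe(); print(s['clock'],s['eef_pos'],np.round(s['orientation'],4).tolist(),s['ft_force'],s['moment'])
c=cam('wrist'); save(c,'w3.png'); np.savez('w3.npz',**c,eef=s['eef_pos'],ori=s['orientation'])
E
```

```text
6.0333 [0.52502572 0.16902619 0.20080349] [[0.2962, 0.9551, -0.0016], [0.9551, -0.2962, -0.0008], [-0.0013, -0.0013, -1.0]] [-0.08441493  0.02092787 -2.12073925] [-0.01368002 -0.02669349  0.01359905]
```

View pics/w3.png

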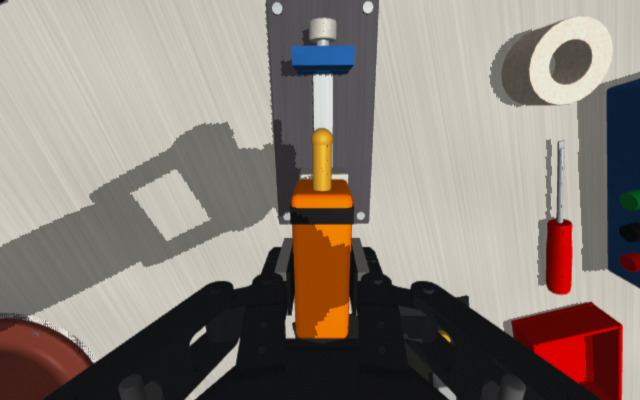

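Wrist view: blue cheek at (323,57), rail below it, plunger tip at (322,137), low cheek just hidden at (323,178). Measuring cartridge and cheek in the same image.

```bash
cat > f.py <<'E'
from h import *
d=np.load('w3.npz'); c={k:d[k] for k in d}
R=c['ori']; E=c['eef']
F=np.array([[.9554,-.2952,0],[.2952,.9554,0],[0,0,1]]) # rows: fixture ex,ey (yaw -17.17) 
h=cv2.cvtColor(c['image'],cv2.COLOR_RGB2HSV); H,S,V=h[...,0],h[...,1],h[...,2]
def st(n,m,lo=None):
    v,u=np.nonzero(m); P=world(c,u,v); Z=P[:,2]
    if lo: k=(Z>lo[0])&(Z<lo[1]); P=P[k]; u=u[k];v=v[k]
    Q=(P-E)@F.T*1000   # relative to TCP, fixture axes
    r=cv2.minAreaRect(Q[:,:2].astype(np.float32)); 
    print(n,len(Q),'min',np.percentile(Q,2,0).round(1),'max',np.percentile(Q,98,0).round(1),'z',np.median(P[:,2]).round(4),np.round(r[0],1),np.round(r[1],1),round(r[2],2)); return Q
B=np.zeros(H.shape,bool); B[30:90,270:375]=1
st('blue top',B&(H>95)&(H<125)&(S>120),(.080,.09))
st('blue face',B&(H>95)&(H<125)&(S>120),(.030,.078))
o=(S>120)&(H<30); a=o.copy(); a[:125]=0; a[188:]=0; a[:,:305]=0; a[:,340:]=0
Q=st('plunger',a); 
b=o.copy(); b[:180]=0;b[340:]=0;b[:,:285]=0;b[:,360:]=0
st('body',b)
Qb=st('body top',b,(.205,.225))
# axis tilt: plunger top-ridge z vs y
for y0 in range(int(Q[:,1].min()),int(Q[:,1].max()),6):
    k=(Q[:,1]>=y0)&(Q[:,1]<y0+6); 
    if k.sum()>5: print(y0,'x',np.round([Q[k,0].min(),Q[k,0].max()],1),'zmax',np.percentile(Q[k,2],97).round(1))
for y0 in range(-40,44,12):
    k=(Qb[:,1]>=y0)&(Qb[:,1]<y0+12)
    if k.sum()>5: print('body',y0,'x',np.round([Qb[k,0].min(),Qb[k,0].max()],1),'z',np.median(Qb[k,2]).round(1))
# plate edges: rows
m=np.zeros(H.shape,bool); m[0:215,262:385]=1
v,u=np.nonzero(m); P=world(c,u,v); k=(abs(P[:,2]-.015)<.003)&(S[v,u]<60)
X=(P[k]-E)@F.T*1000; y=X[:,1]
for y0 in range(40,190,25):
    q=X[(y>=y0)&(y<y0+25)]; 
    if len(q)>30: print('plate',y0,np.percentile(q[:,0],[.5,99.5]).round(1))
m=np.zeros(H.shape,bool); m[70:125,295:350]=1; v,u=np.nonzero(m); P=world(c,u,v); k=(abs(P[:,2]-.019)<.0015)&(V[v,u]>120); X=(P[k]-E)@F.T*1000
for y0 in range(40,130,15):
    q=X[(X[:,1]>=y0)&(X[:,1]<y0+15)]
    if len(q)>20: print('rail',y0,np.percentile(q[:,0],[1,99]).round(1))
m=np.zeros(H.shape,bool); m[165:185,285:360]=1
v,u=np.nonzero(m); P=world(c,u,v); k=(abs(P[:,2]-.05)<.003); X=(P[k]-E)@F.T*1000
print('low top',len(X), X.min(0) if len(X) else '',X.max(0) if len(X) else '')
E
python3 f.py
```

```text
blue top 1247 min [ -22.4  110.2 -117.9] max [  25.3  123.9 -114.4] z 0.0848 [  1.3 117.1] [50.1 14.2] 0.17
blue face 358 min [ -22.2  109.9 -168.9] max [  24.9  111.5 -123.2] z 0.058 [  1.2 121.2] [49.3 22.5] 0.43
plunger 1258 min [ -6.7  41.2 -10.1] max [ 8.  68.5  9.4] z 0.2083 [ 0.7 59.8] [37.4 18. ] 89.84
body 8185 min [-12.8 -35.4  -4.6] max [13.7 43.3 16.1] z 0.2156 [  2.  -81.4] [319.6  77.1] 89.34
body top 7807 min [-12.7 -35.1   7.5] max [13.6 42.4 16. ] z 0.2156 [0.3 3.9] [85.5 29.5] 88.78
41 x [-8.4  9.6] zmax 9.1
47 x [-3.9  4.9] zmax 9.1
53 x [-3.9  4.8] zmax 9.0
59 x [-4.2  5.2] zmax 9.4
65 x [-4.3  5.2] zmax 9.3
77 x [0.6 0.6] zmax 134.3
body -40 x [-13.7  14.3] z 14.9
body -28 x [-13.3  14.2] z 14.9
body -16 x [-13.6  14.3] z 14.9
body -4 x [-13.3  14. ] z 14.9
body 8 x [-14.3  15.3] z 14.9
body 20 x [-12.9  14.4] z 14.9
body 32 x [-13.5  14.4] z 14.0
plate 40 [-52.7  56.1]
plate 65 [-52.5  55.8]
plate 90 [-53.1  55.8]
plate 115 [-53.1  55.6]
plate 140 [-53.4  55.2]
plate 165 [-53.4  55.2]
rail 55 [-7.8 11.5]
rail 70 [-7.7 11.4]
rail 85 [-8.5 11.3]
rail 100 [-8.5 11.1]
low top 154 [ -22.9411455     3.01336299 -153.64205857] [  26.59171387   12.39234534 -149.04131729]
```

Measured relative to the TCP, in fixture axes:

| Quantity | Value |
|---|---|
| Blue inner face | y = 110 mm |
| Plunger tip | y ≈ 71 mm |
| Cartridge axis | TCP + 4 mm in z |
| Sideways correction needed | about +1.2 mm in x |
| Yaw correction needed | +0.3° |

Approaching at axis height 78 mm with a gap of about 9 mm.

Request:
send_rows([
  {"dp":[0.2,0.57,0],"turn":[0,0,0.05],"jaw":20},
  {"dp":[0.2,0.57,0],"turn":[0,0,0],"jaw":20},
  {"dp":[0,0,-0.8],"turn":[0,0,0],"jaw":20},
  {"dp":[0,0,-0.8],"turn":[0,0,0],"jaw":20},
  {"dp":[0,0,-0.8],"turn":[0,0,0],"jaw":20},
  {"dp":[0,0,-0.8],"turn":[0,0,0],"jaw":20},
  {"dp":[0,0,-0.8],"turn":[0,0,0],"jaw":20},
  {"dp":[0,0,-0.7],"turn":[0,0,0],"jaw":20},
  {"dp":[0,0,-0.35],"turn":[0,0,0],"jaw":20},
  {"dp":[0,0,0],"turn":[0,0,0],"jaw":20},
  {"dp":[0,0,0],"turn":[0,0,0],"jaw":20},
  {"dp":[0,0,0],"turn":[0,0,0],"jaw":20},
])

```text
clock: 7.08
eef_pos: [0.5366, 0.199, 0.0771]
orientation: [[0.291, 0.957, 0.002], [0.957, -0.291, 0.001], [0.001, 0.002, -1.0]]
ft_force: [0.3, 0.1, -1.9]
finger_gap: 0.0272
gripper_force: 50.1
```

```bash
sed -e "s/w3.npz/w4.npz/" f.py > f4.py; python3 - <<'E'
from h import *
s=observe(); print(s['clock'],s['eef_pos'],np.round(s['orientation'],4).tolist(),s['ft_force'],s['moment'])
c=cam('wrist'); save(c,'w4.png'); np.savez('w4.npz',**c,eef=s['eef_pos'],ori=s['orientation'])
E
```

```text
7.0833 [0.53661342 0.19899118 0.07708996] [[0.2906, 0.9568, 0.0025], [0.9568, -0.2906, 0.0006], [0.0013, 0.0022, -1.0]] [ 0.26228127  0.06059717 -1.87359108] [-0.03674412 -0.07357588  0.04399384]
```

View pics/w4.png

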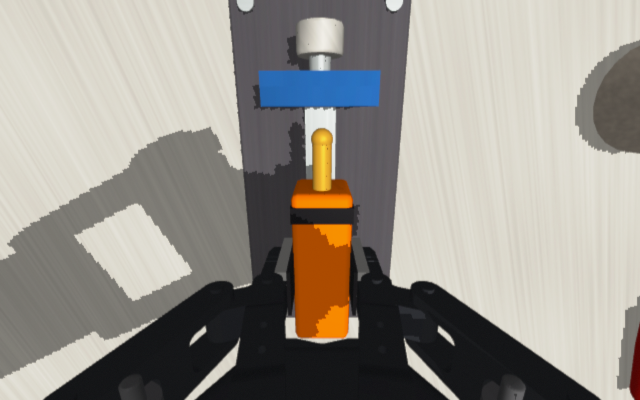

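Wrist view: plunger tip (322,137) in line with the blue cheek (320,88), low cheek hidden under the body. Measuring the lateral alignment at this range.

```bash
sed -i -e 's/B\[30:90,270:375\]/B[60:115,240:400]/' -e 's/(.205,.225)/(.085,.098)/' -e 's/m\[0:215,262:385\]/m[0:175,225:415]/;s/-.2952,0\],\[.2952,.9554/-.2906,0],[.2906,.9568/;s/\[\[.9554/[[.9568/' f4.py; python3 f4.py | grep -v Err
```

```text
blue top 4287 min [-24.5  78.6   6.4] max [23.4 92.2  9.1] z 0.0849 [-0.6 85.5] [13.8 50.4] 89.98
blue face 1 min [ -6.3  97.5 -35.6] max [ -6.3  97.5 -35.6] z 0.0415 [-6.3 97.5] [0. 0.] 0.0
plunger 1215 min [ -6.7  41.2 -11.3] max [ 8.2 68.5  9.6] z 0.0848 [ 0.6 59.5] [18.2 37.1] 0.41
body 8128 min [-12.9 -34.6  -3.5] max [13.6 43.2 16.1] z 0.0918 [-1.   2.2] [ 45.1 151.8] 1.11
body top 7582 min [-12.8 -34.7   9.6] max [13.6 41.4 16. ] z 0.0919 [0.3 4.6] [83.9 29.1] 89.03
40 x [-8.4  9.8] zmax 8.8
46 x [-4.   4.3] zmax 9.2
52 x [-3.5  4.3] zmax 9.3
58 x [-3.8  4.7] zmax 9.2
64 x [-3.8  5.1] zmax 9.7
76 x [0.1 0.1] zmax 134.5
body -40 x [-13.1  14.3] z 14.7
body -28 x [-13.4  14.2] z 14.9
body -16 x [-13.7  14.3] z 14.9
body -4 x [-13.3  14. ] z 14.9
body 8 x [-14.1  14.9] z 14.8
body 20 x [-13.6  14.3] z 14.9
body 32 x [-13.6  14.4] z 14.3
plate 40 [-54.5  53.7]
plate 65 [-54.8  53.7]
plate 90 [-54.9  53.7]
plate 115 [-54.7  53.4]
rail 55 [-10.3   9.4]
rail 70 [-10.2   9.4]
low top 0
```

Cartridge and fixture yaw agree. I shift -1 mm in x, lower 3.5 mm, then feel forward for the face (gap about 7.5 mm).

Request:
send_rows([
  {"dp":[-0.04,0.01,-0.14],"turn":[0,0,0],"jaw":20},
  {"dp":[0.015,0.048,0],"turn":[0,0,0],"jaw":20},
  {"dp":[0.015,0.048,0],"turn":[0,0,0],"jaw":20},
  {"dp":[0.015,0.048,0],"turn":[0,0,0],"jaw":20},
  {"dp":[0.015,0.048,0],"turn":[0,0,0],"jaw":20},
  {"dp":[0,0,0],"turn":[0,0,0],"jaw":20},
  {"dp":[0,0,0],"turn":[0,0,0],"jaw":20},
  {"dp":[0,0,0],"turn":[0,0,0],"jaw":20},
], newtons=60)

```text
clock: 7.8
eef_pos: [0.5359, 0.2035, 0.0721]
orientation: [[0.291, 0.957, -0.0], [0.957, -0.291, -0.0], [-0.0, -0.0, -1.0]]
ft_force: [-0.4, 1.1, -2.7]
finger_gap: 0.0262
gripper_force: 62.3
```

Request:
send_rows([
  {"dp":[0.012,0.038,0],"turn":[0,0,0],"jaw":20},
  {"dp":[0,0,0],"turn":[0,0,0],"jaw":20},
  {"dp":[0,0,0],"turn":[0,0,0],"jaw":20},
])

```text
clock: 8.05
eef_pos: [0.5362, 0.2045, 0.0721]
orientation: [[0.291, 0.957, -0.0], [0.957, -0.291, 0.0], [0.0, -0.0, -1.0]]
ft_force: [0.7, -0.1, -2.2]
finger_gap: 0.0268
gripper_force: 62.3
```

Request:
send_rows([
  {"dp":[0.012,0.038,0],"turn":[0,0,0],"jaw":20},
  {"dp":[0,0,0],"turn":[0,0,0],"jaw":20},
  {"dp":[0,0,0],"turn":[0,0,0],"jaw":20},
])

```text
clock: 8.3
eef_pos: [0.5365, 0.2055, 0.072]
orientation: [[0.291, 0.957, 0.0], [0.957, -0.291, -0.0], [-0.0, 0.0, -1.0]]
ft_force: [0.5, 0.2, -1.7]
finger_gap: 0.0269
gripper_force: 62.3
```

Request:
send_rows([
  {"dp":[0.012,0.038,0],"turn":[0,0,0],"jaw":20},
  {"dp":[0,0,0],"turn":[0,0,0],"jaw":20},
  {"dp":[0,0,0],"turn":[0,0,0],"jaw":20},
])

```text
clock: 8.55
eef_pos: [0.5368, 0.2064, 0.0721]
orientation: [[0.291, 0.957, -0.0], [0.957, -0.291, 0.0], [0.0, -0.0, -1.0]]
ft_force: [-0.1, 0.2, -2.6]
finger_gap: 0.0267
gripper_force: 62.3
```

Request:
send_rows([
  {"dp":[0.012,0.038,0],"turn":[0,0,0],"jaw":20},
  {"dp":[0,0,0],"turn":[0,0,0],"jaw":20},
  {"dp":[0,0,0],"turn":[0,0,0],"jaw":20},
])

```text
clock: 8.8
eef_pos: [0.5371, 0.2074, 0.0721]
orientation: [[0.291, 0.957, 0.0], [0.957, -0.291, -0.0], [-0.0, 0.0, -1.0]]
ft_force: [-0.1, -0.3, -2.0]
finger_gap: 0.0271
gripper_force: 62.3
```

Request:
send_rows([
  {"dp":[0.012,0.038,0],"turn":[0,0,0],"jaw":20},
  {"dp":[0,0,0],"turn":[0,0,0],"jaw":20},
  {"dp":[0,0,0],"turn":[0,0,0],"jaw":20},
])

```text
clock: 9.05
eef_pos: [0.5374, 0.2083, 0.072]
orientation: [[0.291, 0.957, -0.0], [0.957, -0.291, -0.0], [-0.0, -0.0, -1.0]]
ft_force: [0.4, -0.1, -2.3]
finger_gap: 0.0263
gripper_force: 62.3
```

```bash
sed -e "s/w4.npz/w5.npz/" f4.py > f5.py; python3 - <<'E'
from h import *
s=observe(); print(s['clock'],s['eef_pos'],s['ft_force'],s['moment'])
c=cam('wrist'); np.savez('w5.npz',**c,eef=s['eef_pos'],ori=s['orientation'])
E
python3 f5.py
```

```text
9.05 [0.53738738 0.20831003 0.0720349 ] [ 0.42503905 -0.08754613 -2.34719114] [-0.03436953  0.00037141 -0.04023646]
blue top 2577 min [-22.6  75.4  11.4] max [25.4 83.1 14.1] z 0.0849 [ 1.4 79.3] [ 7.8 50.3] 89.95Traceback (most recent call last):
  File "f5.py", line 14, in <module>
    st('blue face',B&(H>95)&(H<125)&(S>120),(.030,.078))
    ~~^^^^^^^^^^^^^^^^^^^^^^^^^^^^^^^^^^^^^^^^^^^^^^^^^^
  File "f5.py", line 11, in st
    print(n,len(Q),'min',np.percentile(Q,2,0).round(1),'max',np.percentile(Q,98,0).round(1),'z',np.median(P[:,2]).round(4),np.round(r[0],1),np.round(r[1],1),round(r[2],2)); return Q
                         ~~~~~~~~~~~~~^^^^^^^
    return _quantile_unchecked(
        a, q, axis, out, overwrite_input, method, keepdims, weights)
    return _ureduce(a,
                    func=_quantile_ureduce_func,
    ...<5 lines>...
                    overwrite_input=overwrite_input,
                    method=method)
    r = func(a, **kwargs)
    result = _quantile(arr,
                       quantiles=q,
    ...<2 lines>...
                       out=out,
                       weights=wgt)
    slices_having_nans = np.isnan(arr[-1, ...])
                                  ~~~^^^^^^^^^
IndexError: index -1 is out of bounds for axis 0 with size 0
```

```bash
sed -i -e 's/B\[60:115,240:400\]/B[60:150,230:410]/;/blue face/d' -e "s/^for y0 in range(int.*/for y0 in (41,47,53,59,65,69):/" f5.py; python3 f5.py 2>&1 | tail -25
```

```text
blue top 4321 min [-22.6  69.8  11.5] max [25.4 83.1 14.2] z 0.0849 [ 1.4 76.2] [13.9 50.3] 89.95
plunger 1202 min [ -6.8  41.3 -10.3] max [ 8.  68.1  9.3] z 0.0795 [ 3.8 58.3] [38.  17.8] 79.46
body 8122 min [-12.8 -34.6  -3.4] max [13.7 43.  16. ] z 0.0867 [-0.8 -9.7] [ 43.5 175.8] 0.91
body top 7100 min [-12.6 -34.7  13.4] max [13.4 40.  16. ] z 0.0868 [0.4 2. ] [79.4 27.2] 89.73
41 x [-8.5  9.7] zmax 8.7
47 x [-3.5  4.4] zmax 9.2
53 x [-3.5  4.3] zmax 9.3
59 x [-3.8  5.2] zmax 9.3
65 x [-3.8  4.6] zmax 9.0
body -40 x [-13.   13.8] z 14.8
body -28 x [-13.4  13.9] z 14.8
body -16 x [-13.1  13.9] z 14.8
body -4 x [-13.1  13.9] z 14.8
body 8 x [-13.1  14. ] z 14.8
body 20 x [-12.9  14. ] z 14.9
body 32 x [-12.9  14.2] z 14.6
plate 40 [-52.7  55.5]
plate 65 [-53.1  55.9]
plate 90 [-52.8  55.4]
plate 115 [-52.8  54.8]
low top 0
```

Request:
send_rows([
  {"dp":[0.038,-0.012,0],"turn":[0,0,0],"jaw":20},
  {"dp":[0.006,0.019,0],"turn":[0,0,0],"jaw":20},
  {"dp":[0,0,0],"turn":[0,0,0],"jaw":20},
  {"dp":[0,0,0],"turn":[0,0,0],"jaw":20},
])

```text
clock: 9.43
eef_pos: [0.5385, 0.2082, 0.072]
orientation: [[0.291, 0.957, -0.0], [0.957, -0.291, -0.001], [-0.001, -0.0, -1.0]]
ft_force: [-0.3, -1.5, -2.0]
finger_gap: 0.0269
gripper_force: 62.4
```

Request:
send_rows([
  {"dp":[0.012,0.038,0],"turn":[0,0,0],"jaw":20},
  {"dp":[0,0,0],"turn":[0,0,0],"jaw":20},
  {"dp":[0,0,0],"turn":[0,0,0],"jaw":20},
])

```text
clock: 9.68
eef_pos: [0.5386, 0.2087, 0.0719]
orientation: [[0.291, 0.957, -0.001], [0.957, -0.291, -0.002], [-0.002, -0.0, -1.0]]
ft_force: [-1.5, -5.3, -1.8]
finger_gap: 0.0266
gripper_force: 62.5
```

Request:
send_rows([
  {"dp":[0.012,0.038,0],"turn":[0,0,0],"jaw":20},
  {"dp":[0,0,0],"turn":[0,0,0],"jaw":20},
  {"dp":[0,0,0],"turn":[0,0,0],"jaw":20},
])

```text
clock: 9.93
eef_pos: [0.5389, 0.2095, 0.0719]
orientation: [[0.291, 0.957, -0.001], [0.957, -0.291, -0.002], [-0.002, -0.0, -1.0]]
ft_force: [-1.1, -4.6, -2.2]
finger_gap: 0.0266
gripper_force: 62.5
```

Request:
send_rows([
  {"dp":[0.012,0.038,0],"turn":[0,0,0],"jaw":20},
  {"dp":[0,0,0],"turn":[0,0,0],"jaw":20},
  {"dp":[0,0,0],"turn":[0,0,0],"jaw":20},
])

```text
clock: 10.18
eef_pos: [0.5391, 0.2104, 0.0719]
orientation: [[0.291, 0.957, -0.001], [0.957, -0.291, -0.002], [-0.002, -0.0, -1.0]]
ft_force: [-1.8, -4.5, -0.8]
finger_gap: 0.0269
gripper_force: 62.6
```

Contact felt at about (0.5385, 0.2083): the force steps to 5 N. Compressing to about 18.5 mm.

Request:
send_rows([
  {"dp":[0.019,0.063,0],"turn":[0,0,0],"jaw":20},
  {"dp":[0.019,0.063,0],"turn":[0,0,0],"jaw":20},
  {"dp":[0.019,0.063,0],"turn":[0,0,0],"jaw":20},
  {"dp":[0.019,0.063,0],"turn":[0,0,0],"jaw":20},
  {"dp":[0.019,0.063,0],"turn":[0,0,0],"jaw":20},
  {"dp":[0.019,0.063,0],"turn":[0,0,0],"jaw":20},
  {"dp":[0.019,0.063,0],"turn":[0,0,0],"jaw":20},
  {"dp":[0.019,0.063,0],"turn":[0,0,0],"jaw":20},
  {"dp":[0,0,0],"turn":[0,0,0],"jaw":20},
  {"dp":[0,0,0],"turn":[0,0,0],"jaw":20},
])

```text
clock: 11.02
eef_pos: [0.5426, 0.2217, 0.0716]
orientation: [[0.291, 0.957, -0.002], [0.957, -0.291, -0.005], [-0.005, -0.001, -1.0]]
ft_force: [-2.2, -9.5, -0.2]
finger_gap: 0.0266
gripper_force: 62.8
```

Request:
send_rows([
  {"dp":[0.019,0.063,0],"turn":[0,0,0],"jaw":20},
  {"dp":[0.019,0.063,0],"turn":[0,0,0],"jaw":20},
  {"dp":[0,0,0],"turn":[0,0,0],"jaw":20},
  {"dp":[0,0,0],"turn":[0,0,0],"jaw":20},
  {"dp":[0,0,0],"turn":[0,0,0],"jaw":20},
])

```text
clock: 11.43
eef_pos: [0.5433, 0.2245, 0.0715]
orientation: [[0.291, 0.957, -0.003], [0.957, -0.291, -0.006], [-0.006, -0.001, -1.0]]
ft_force: [-2.7, -11.0, -0.1]
finger_gap: 0.0266
gripper_force: 62.8
```

```bash
sed -e "s/w5.npz/w6.npz/;s/B\[60:150/B[90:190/;s/(.080,.09))/(.083,.0865))/" f5.py > f6.py; python3 - <<'E'
from h import *
s=observe(); print(s['clock'],s['eef_pos'],s['ft_force'],s['moment'])
c=cam('wrist'); save(c,'w6.png'); np.savez('w6.npz',**c,eef=s['eef_pos'],ori=s['orientation'])
E
python3 f6.py 2>&1|egrep 'blue|body|plate'
```

```text
11.4333 [0.54331867 0.22450391 0.07145326] [ -2.71554452 -11.01759094  -0.07608135] [-1.71000701  0.41231291 -0.05292591]
blue top 3854 min [-23.5  52.5  12.1] max [24.4 66.  14.6] z 0.0849 [ 0.4 59.2] [50.4 14.2] 0.17
body 8113 min [-12.8 -34.9  -5.1] max [13.7 43.2 16.1] z 0.0862 [  0.6 -13.9] [186.   43.9] 89.78
body top 6823 min [-12.3 -34.8  13.7] max [13.2 39.5 16.1] z 0.0863 [0.3 2.1] [79.  27.4] 89.83
body -40 x [-13.   13.7] z 14.9
body -28 x [-13.   13.6] z 14.9
body -16 x [-13.1  14. ] z 14.9
body -4 x [-13.1  13.9] z 14.8
body 8 x [-13.1  13.9] z 14.8
body 20 x [-13.   13.8] z 14.8
body 32 x [-13.2  14.1] z 14.6
plate 40 [-54.1  55. ]
plate 65 [-53.8  54.6]
plate 90 [-53.7  54.4]
plate 115 [-53.6  54.2]
```

View pics/w6.png

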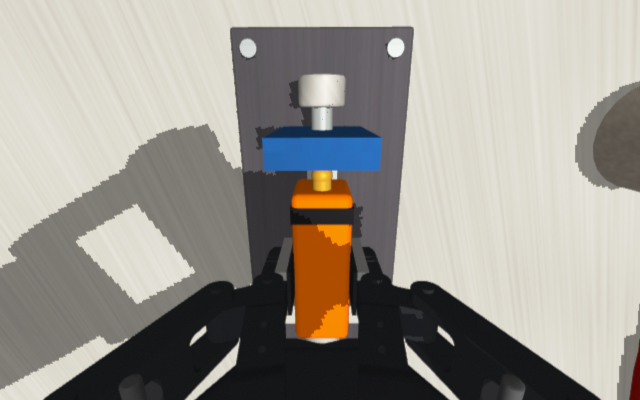

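Wrist view: the plunger is pressed on the blue face at (322,178), the lateral offsets agree (0.4 against 0.4), and compression is about 17 mm. I add 1.8 mm, then go down.

Request:
send_rows([
  {"dp":[0.021,0.069,0],"turn":[0,0,0],"jaw":20},
  {"dp":[0,0,0],"turn":[0,0,0],"jaw":20},
  {"dp":[0,0,-0.08],"turn":[0,0,0],"jaw":20},
  {"dp":[0,0,-0.08],"turn":[0,0,0],"jaw":20},
  {"dp":[0,0,-0.08],"turn":[0,0,0],"jaw":20},
  {"dp":[0,0,-0.08],"turn":[0,0,0],"jaw":20},
  {"dp":[0,0,-0.08],"turn":[0,0,0],"jaw":20},
  {"dp":[0,0,-0.08],"turn":[0,0,0],"jaw":20},
  {"dp":[0,0,-0.08],"turn":[0,0,0],"jaw":20},
  {"dp":[0,0,-0.08],"turn":[0,0,0],"jaw":20},
  {"dp":[0,0,0],"turn":[0,0,0],"jaw":20},
  {"dp":[0,0,0],"turn":[0,0,0],"jaw":20},
])

```text
clock: 12.48
eef_pos: [0.5436, 0.2257, 0.0548]
orientation: [[0.291, 0.957, -0.003], [0.957, -0.291, -0.007], [-0.007, -0.001, -1.0]]
ft_force: [-1.1, -11.0, -3.7]
finger_gap: 0.0265
gripper_force: 62.4
```

Request:
send_rows([
  {"dp":[0,0,-0.05],"turn":[0,0,0],"jaw":20},
  {"dp":[0,0,-0.05],"turn":[0,0,0],"jaw":20},
  {"dp":[0,0,-0.05],"turn":[0,0,0],"jaw":20},
  {"dp":[0,0,0],"turn":[0,0,0],"jaw":20},
  {"dp":[0,0,0],"turn":[0,0,0],"jaw":20},
])

```text
clock: 12.9
eef_pos: [0.5435, 0.2258, 0.0512]
orientation: [[0.291, 0.957, -0.004], [0.957, -0.291, -0.006], [-0.007, -0.002, -1.0]]
ft_force: [-1.3, -12.7, -2.3]
finger_gap: 0.0267
gripper_force: 62.7
```

Request:
send_rows([
  {"dp":[0,0,-0.04],"turn":[0,0,0],"jaw":20},
  {"dp":[0,0,-0.04],"turn":[0,0,0],"jaw":20},
  {"dp":[0,0,-0.04],"turn":[0,0,0],"jaw":20},
  {"dp":[0,0,0],"turn":[0,0,0],"jaw":20},
  {"dp":[0,0,0],"turn":[0,0,0],"jaw":20},
])

```text
clock: 13.32
eef_pos: [0.5433, 0.2258, 0.0479]
orientation: [[0.291, 0.957, -0.004], [0.957, -0.291, -0.006], [-0.007, -0.002, -1.0]]
ft_force: [-2.2, -12.0, -3.5]
finger_gap: 0.0266
gripper_force: 62.5
```

The nose is past the low cheek's top with no vertical force. Continuing down to the rail.

Request:
send_rows([
  {"dp":[0,0,-0.05],"turn":[0,0,0],"jaw":20},
  {"dp":[0,0,-0.05],"turn":[0,0,0],"jaw":20},
  {"dp":[0,0,-0.05],"turn":[0,0,0],"jaw":20},
  {"dp":[0,0,-0.05],"turn":[0,0,0],"jaw":20},
  {"dp":[0,0,0],"turn":[0,0,0],"jaw":20},
  {"dp":[0,0,0],"turn":[0,0,0],"jaw":20},
])

```text
clock: 13.82
eef_pos: [0.5414, 0.2258, 0.0404]
orientation: [[0.29, 0.957, -0.008], [0.957, -0.29, -0.007], [-0.009, -0.006, -1.0]]
ft_force: [-1.0, -8.2, -9.7]
finger_gap: 0.0269
gripper_force: 61.3
```

Request:
send_rows([
  {"dp":[0,0,-0.05],"turn":[0,0,0],"jaw":20},
  {"dp":[0,0,-0.05],"turn":[0,0,0],"jaw":20},
  {"dp":[0,0,-0.05],"turn":[0,0,0],"jaw":20},
  {"dp":[0,0,0],"turn":[0,0,0],"jaw":20},
  {"dp":[0,0,0],"turn":[0,0,0],"jaw":20},
])

```text
clock: 14.23
eef_pos: [0.5423, 0.2266, 0.0386]
orientation: [[0.29, 0.957, -0.006], [0.957, -0.29, -0.005], [-0.006, -0.004, -1.0]]
ft_force: [-3.5, -9.1, -3.8]
finger_gap: 0.0268
gripper_force: 62.4
```

Request:
send_rows([
  {"dp":[0,0,-0.04],"turn":[0,0,0],"jaw":20},
  {"dp":[0,0,0],"turn":[0,0,0],"jaw":20},
  {"dp":[0,0,0],"turn":[0,0,0],"jaw":20},
  {"dp":[0,0,0],"turn":[0,0,0],"jaw":20},
])

```text
clock: 14.57
eef_pos: [0.5427, 0.2267, 0.0379]
orientation: [[0.29, 0.957, -0.005], [0.957, -0.29, -0.005], [-0.006, -0.004, -1.0]]
ft_force: [-2.4, -8.6, -3.1]
finger_gap: 0.0271
gripper_force: 62.5
```

Request:
send_rows([
  {"dp":[0,0,-0.04],"turn":[0,0,0],"jaw":20},
  {"dp":[0,0,0],"turn":[0,0,0],"jaw":20},
  {"dp":[0,0,0],"turn":[0,0,0],"jaw":20},
  {"dp":[0,0,0],"turn":[0,0,0],"jaw":20},
])

```text
clock: 14.9
eef_pos: [0.5431, 0.2267, 0.0372]
orientation: [[0.29, 0.957, -0.004], [0.957, -0.29, -0.005], [-0.006, -0.003, -1.0]]
ft_force: [-2.2, -8.2, -2.5]
finger_gap: 0.0268
gripper_force: 62.6
```

```bash
sed -e "s/w6.npz/w7.npz/;s/(.085,.098)/(.048,.055)/" f6.py > f7.py; python3 - <<'E'
from h import *
s=observe(); print(s['clock'],s['eef_pos'],s['ft_force'],s['moment'])
c=cam('wrist'); save(c,'w7.png'); np.savez('w7.npz',**c,eef=s['eef_pos'],ori=s['orientation'])
E
python3 f7.py 2>&1|egrep 'blue|body|plate'
```

```text
14.9 [0.54308551 0.22666346 0.03720008] [-2.16423928 -8.16798976 -2.52449164] [-1.44174707  0.39747393  0.0101566 ]
blue top 5479 min [-22.7  53.9  46.4] max [25.3 64.2 48.8] z 0.0848 [ 1.3 59. ] [11.2 50.4] 89.71
```

View pics/w7.png

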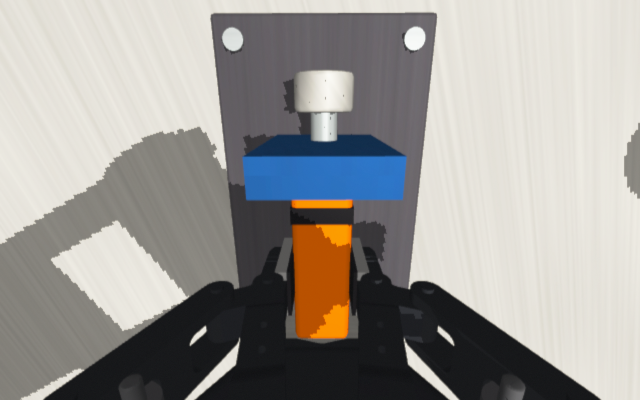

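Wrist view: the cartridge is down behind the blue cheek (325,178), its body (322,270) aligned and gripped squarely. Lowering the last millimetre or so to the rail.

Request:
send_rows([
  {"dp":[0.02,-0.006,-0.03],"turn":[0,0,0],"jaw":20},
  {"dp":[0,0,0],"turn":[0,0,0],"jaw":20},
  {"dp":[0,0,0],"turn":[0,0,0],"jaw":20},
  {"dp":[0,0,0],"turn":[0,0,0],"jaw":20},
])

```text
clock: 15.28
eef_pos: [0.5436, 0.2265, 0.0364]
orientation: [[0.29, 0.957, -0.004], [0.957, -0.29, -0.005], [-0.006, -0.003, -1.0]]
ft_force: [-2.2, -9.3, -2.4]
finger_gap: 0.0269
gripper_force: 62.5
```

Request:
send_rows([
  {"dp":[0,0,-0.03],"turn":[0,0,0],"jaw":20},
  {"dp":[0,0,0],"turn":[0,0,0],"jaw":20},
  {"dp":[0,0,0],"turn":[0,0,0],"jaw":20},
  {"dp":[0,0,0],"turn":[0,0,0],"jaw":20},
])

```text
clock: 15.62
eef_pos: [0.5438, 0.2266, 0.0362]
orientation: [[0.29, 0.957, -0.004], [0.957, -0.29, -0.004], [-0.005, -0.003, -1.0]]
ft_force: [-3.5, -9.7, 0.8]
finger_gap: 0.0267
gripper_force: 62.9
```

Rail touched (about 3 N). Easing back towards the low cheek as the spring extends.

Request:
send_rows([
  {"dp":[-0.017,-0.057,0],"turn":[0,0,0],"jaw":20},
  {"dp":[-0.017,-0.057,0],"turn":[0,0,0],"jaw":20},
  {"dp":[-0.017,-0.057,0],"turn":[0,0,0],"jaw":20},
  {"dp":[-0.017,-0.057,0],"turn":[0,0,0],"jaw":20},
  {"dp":[0,0,0],"turn":[0,0,0],"jaw":20},
  {"dp":[0,0,0],"turn":[0,0,0],"jaw":20},
  {"dp":[0,0,0],"turn":[0,0,0],"jaw":20},
])

```text
clock: 16.2
eef_pos: [0.5422, 0.2215, 0.0362]
orientation: [[0.29, 0.957, -0.003], [0.957, -0.29, -0.003], [-0.004, -0.002, -1.0]]
ft_force: [-2.8, -6.1, -1.7]
finger_gap: 0.0269
gripper_force: 62.7
```

Request:
send_rows([
  {"dp":[-0.012,-0.038,0],"turn":[0,0,0],"jaw":20},
  {"dp":[0,0,0],"turn":[0,0,0],"jaw":20},
  {"dp":[0,0,0],"turn":[0,0,0],"jaw":20},
  {"dp":[0,0,0],"turn":[0,0,0],"jaw":20},
])

```text
clock: 16.53
eef_pos: [0.542, 0.2207, 0.0362]
orientation: [[0.291, 0.957, -0.003], [0.957, -0.291, -0.003], [-0.004, -0.002, -1.0]]
ft_force: [-2.3, -7.6, -1.6]
finger_gap: 0.0268
gripper_force: 62.7
```

Request:
send_rows([
  {"dp":[-0.012,-0.038,0],"turn":[0,0,0],"jaw":20},
  {"dp":[0,0,0],"turn":[0,0,0],"jaw":20},
  {"dp":[0,0,0],"turn":[0,0,0],"jaw":20},
  {"dp":[0,0,0],"turn":[0,0,0],"jaw":20},
])

```text
clock: 16.87
eef_pos: [0.5417, 0.2198, 0.0362]
orientation: [[0.29, 0.957, -0.003], [0.957, -0.29, -0.003], [-0.003, -0.002, -1.0]]
ft_force: [-1.8, -5.4, -2.2]
finger_gap: 0.0267
gripper_force: 62.7
```

Request:
send_rows([
  {"dp":[-0.012,-0.038,0],"turn":[0,0,0],"jaw":20},
  {"dp":[0,0,0],"turn":[0,0,0],"jaw":20},
  {"dp":[0,0,0],"turn":[0,0,0],"jaw":20},
  {"dp":[0,0,0],"turn":[0,0,0],"jaw":20},
])

```text
clock: 17.2
eef_pos: [0.5415, 0.219, 0.0362]
orientation: [[0.29, 0.957, -0.003], [0.957, -0.29, -0.002], [-0.003, -0.002, -1.0]]
ft_force: [-2.7, -6.0, -2.0]
finger_gap: 0.0271
gripper_force: 62.6
```

Request:
send_rows([
  {"dp":[-0.008,-0.026,0],"turn":[0,0,0],"jaw":20},
  {"dp":[0,0,0],"turn":[0,0,0],"jaw":20},
  {"dp":[0,0,0],"turn":[0,0,0],"jaw":20},
  {"dp":[0,0,0],"turn":[0,0,0],"jaw":20},
])

```text
clock: 17.53
eef_pos: [0.5413, 0.2184, 0.0362]
orientation: [[0.291, 0.957, -0.003], [0.957, -0.291, -0.002], [-0.003, -0.002, -1.0]]
ft_force: [-1.9, -5.2, -2.2]
finger_gap: 0.0266
gripper_force: 62.6
```

Request:
send_rows([
  {"dp":[-0.008,-0.026,0],"turn":[0,0,0],"jaw":20},
  {"dp":[0,0,0],"turn":[0,0,0],"jaw":20},
  {"dp":[0,0,0],"turn":[0,0,0],"jaw":20},
  {"dp":[0,0,0],"turn":[0,0,0],"jaw":20},
])

```text
clock: 17.87
eef_pos: [0.5411, 0.2178, 0.0362]
orientation: [[0.291, 0.957, -0.003], [0.957, -0.291, -0.002], [-0.003, -0.002, -1.0]]
ft_force: [-2.9, -5.6, -2.1]
finger_gap: 0.0271
gripper_force: 62.6
```

Request:
send_rows([
  {"dp":[-0.008,-0.026,0],"turn":[0,0,0],"jaw":20},
  {"dp":[0,0,0],"turn":[0,0,0],"jaw":20},
  {"dp":[0,0,0],"turn":[0,0,0],"jaw":20},
  {"dp":[0,0,0],"turn":[0,0,0],"jaw":20},
])

```text
clock: 18.2
eef_pos: [0.5411, 0.2176, 0.0364]
orientation: [[0.291, 0.957, -0.002], [0.957, -0.291, -0.001], [-0.002, -0.002, -1.0]]
ft_force: [-2.7, -4.6, -3.3]
finger_gap: 0.0271
gripper_force: 62.4
```

The cartridge has met the low cheek (a 0.7 mm command gave 0.2 mm of travel). Relaxing the grip, opening and lifting.

Request:
send_rows([
  {"dp":[0,0,0],"turn":[0,0,0],"jaw":20},
  {"dp":[0,0,0],"turn":[0,0,0],"jaw":20},
  {"dp":[0,0,0],"turn":[0,0,0],"jaw":28},
  {"dp":[0,0,0],"turn":[0,0,0],"jaw":32},
  {"dp":[0,0,0],"turn":[0,0,0],"jaw":40},
  {"dp":[0,0,0],"turn":[0,0,0],"jaw":48},
  {"dp":[0,0,0],"turn":[0,0,0],"jaw":52},
  {"dp":[0,0,0],"turn":[0,0,0],"jaw":52},
  {"dp":[0,0,0],"turn":[0,0,0],"jaw":52},
], newtons=20)

```text
clock: 18.95
eef_pos: [0.5423, 0.2183, 0.0374]
orientation: [[0.291, 0.957, 0.001], [0.957, -0.291, 0.0], [0.001, 0.001, -1.0]]
ft_force: [0.5, 0.3, -0.0]
finger_gap: 0.0518
gripper_force: 0.0
```

Request:
send_rows([
  {"dp":[0,0,0.3],"turn":[0,0,0],"jaw":52},
  {"dp":[0,0,0.6],"turn":[0,0,0],"jaw":52},
  {"dp":[0,0,0.8],"turn":[0,0,0],"jaw":52},
  {"dp":[0,0,1],"turn":[0,0,0],"jaw":52},
  {"dp":[0,0,1],"turn":[0,0,0],"jaw":52},
  {"dp":[-0.2,-0.6,1],"turn":[0,0,0],"jaw":52},
  {"dp":[-0.3,-0.8,0.5],"turn":[0,0,0],"jaw":52},
  {"dp":[-0.3,-0.8,0],"turn":[0,0,0],"jaw":52},
  {"dp":[0,0,0],"turn":[0,0,0],"jaw":52},
  {"dp":[0,0,0],"turn":[0,0,0],"jaw":52},
])

```text
clock: 19.78
eef_pos: [0.522, 0.1627, 0.1678]
orientation: [[0.292, 0.956, 0.001], [0.956, -0.292, 0.001], [0.001, 0.001, -1.0]]
ft_force: [-0.3, -1.3, -0.0]
finger_gap: 0.052
gripper_force: 0.0
```

```bash
python3 - <<'E'
from h import *
s=observe(); print(s['clock'],s['eef_pos'],s['ft_force'])
c=cam('wrist'); np.savez('w8.npz',**c); w=cam('side')
a=cv2.resize(c['image'][0:200,200:440],(480,400),interpolation=cv2.INTER_CUBIC); b=cv2.resize(w['image'][115:195,280:350],(310,354),interpolation=cv2.INTER_CUBIC)
im=np.zeros((400,790,3),np.uint8); im[:,:480]=a; im[:354,480:]=b; cv2.imwrite('pics/w8.png',im[...,::-1])
F=np.array([[.9568,-.2906,0],[.2906,.9568,0],[0,0,1]])
h=cv2.cvtColor(c['image'],cv2.COLOR_RGB2HSV); H,S,V=h[...,0],h[...,1],h[...,2]
def q(m,lo,hi):
    v,u=np.nonzero(m); P=world(c,u,v); k=(P[:,2]>lo)&(P[:,2]<hi); return (P[k]@F.T)*1000
b=q((H<16)&(S>150),.045,.056); t=q((H>95)&(H<125)&(S>120),.083,.087)
k=abs(b[:,0]-np.median(b[:,0]))<20; b=b[k]
for n,x in(('body',b),('blue',t)): print(n,len(x),np.percentile(x,[1,50,99],0).round(1).tolist())
yb=np.median(t[:,1]); 
for y0 in range(int(b[:,1].min()),int(b[:,1].max()),12): 
    g=b[(b[:,1]>=y0)&(b[:,1]<y0+12)]; print(y0,np.median(g[:,2]).round(1),np.percentile(g[:,0],[2,98]).round(1))
E
```

```text
19.7833 [0.52203104 0.16266302 0.1678249 ] [-0.33374094 -1.26848731 -0.03404605]
body 562 [[441.2, 327.8, 47.7], [446.9, 368.7, 50.8], [469.0, 406.0, 52.7]]
blue 1706 [[430.5, 424.5, 83.2], [455.3, 431.5, 84.8], [479.5, 438.4, 86.4]]
327 50.8 [441.5 468.5]
339 50.7 [441.6 468.4]
351 50.8 [441.8 469.1]
363 50.5 [441.1 468.9]
375 50.8 [441.2 468.7]
387 50.9 [441.4 468.4]
399 50.7 [441.8 468.2]
```

View pics/w8.png

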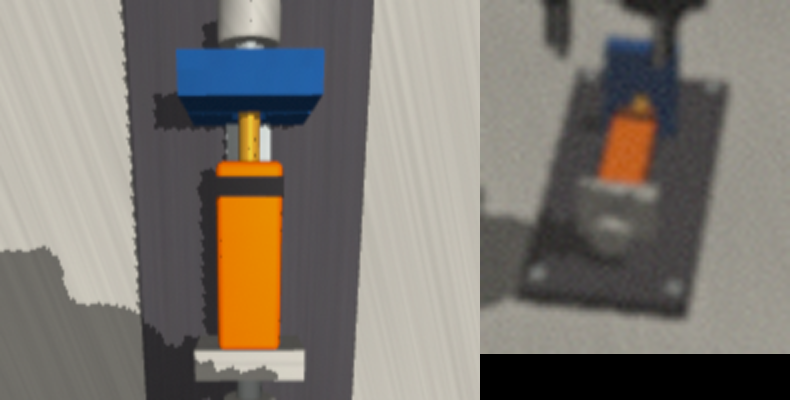

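The last view shows the cartridge seated. Its top is level at 51 mm, it is centred on the cheeks, and the plunger is in the blue recess at (249,118). The rear is flush with the low cheek at (249,350). Handing in.

```bash
python3 -c "
from rig import *
print(sign_off())"
```

```text
the job is handed in; nothing more can be done
None
```

The cartridge is loaded and the job handed in at about 20 s of the 54 s allowed: both noses in the recesses, body level on the rail and against the low cheek, and the gripper clear; the judge gave no verdict.

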